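# Free the garnish dish, turn its spout to the bowl and hold it level

## Task

The white dish with the lime in it is clamped to its plating stand: flip the cam lever back, away from the dish, as far as it goes to free it. Then take the dish by its arched handle, lift it straight up about 10 cm, and only then turn it, about a quarter turn, until its spout points at the steel mixing bowl. Keep the dish level and the lime in its middle all the while, leave the other things alone, and finish still holding the dish there in the air above the stand, level and still.

Things in the scene. Friction and masses are not known exactly. Their poses are not given: they have to be found in the camera images.
- stand: Plating stand fixed to the table: grey base plate 150 x 310 x 10 mm, and on its -y side an aluminium clamp block 80 x 70 mm, 65 mm high (79 mm with its cheeks), centred 172 mm from the seat's axis. Origin on the table under the middle of the seat; y points from the clamp block to the seat, z up.
- lever_arm (a joint): Cam lever on the clamp block, hinged about the stand's x axis. 0 = locked: nearly upright, leaning 0.2 rad towards the dish, keeper over the rim. 1.3 = end stop: flipped back and down away from the dish (towards stand -y), leaning 1.1 rad from upright, keeper clear. Steady friction of about 0.1 N m; it stays where it is left.
- lever_pivot (a point): Point on the lever's hinge axis, 88 mm above the table, 165 mm from the seat's axis. Its axes turn with the lever: z along the lever to its tip. The bearing cheeks beside it rise to 99 mm above the table.
- lever_tip (a point): Free end of the lever, 85 mm from its hinge. The lever is a steel bar 18 mm wide (stand x) and 11 mm thick, with a black grip 26 mm wide, 15 mm thick and 30 mm long at the end.
- dish: Round white dish, 170 mm across, rim 36 mm high, about 0.45 kg, spout on its +x side. Inside a shallow 9 degree cone, lowest (14 mm up) in the middle. Its foot, 72 mm across, sits on the seat. Origin: centre of the foot's underside; x out through the spout, y along the handle bar, z up. Thin steel rods rise from the rim at +y and -y and carry a wooden bar over its middle.
- grip (a point): Middle of the wooden handle bar, 125 mm above the dish's origin. The bar is 80 mm long (dish y), 14 mm wide (dish x), 20 mm high; below it the top of the lime is about 57 mm clear.
- spout (a point): End of the spout, 115 mm from the dish's axis along dish x, 33 mm above its origin.
- lime: Round green lime, a loose ball 44 mm across, about 60 g, free to roll in the dish; its frame turns with it as it rolls.
- lime_center (a point): Centre of the lime, about 36 mm above the dish's origin when it lies in the middle.
- bowl: Empty steel mixing bowl, 150 mm across the rim and 60 mm high, standing on the table about 0.34 m from the seat, on one side or other of the stand (beyond the clamp block or on the opposite side). Origin at the centre of its underside.
- mug: Blue mug, 80 mm across and 90 mm high, on the side of the stand opposite the bowl. A bystander. Origin at the centre of its underside.
- phone: Black phone lying on the table, 150 x 74 x 9 mm. A bystander. Origin at the centre of its underside.
- seat (a point): Middle of the stand's round seat, 100 mm across, 30 mm above the table, with a raised edge 7 mm high round the dish's foot.
- fork (a point): Point midway between the tips of the flat steel keeper fork that slides out of the clamp block (two prongs 12 mm wide, 44 mm between them, 70 to 76 mm above the table). Locked, they reach over the dish's rim either side of the foot of its handle, so the dish cannot be lifted; flipping the lever draws them 28 mm back, clear of it.

How it is judged:
By the outcome, as a careful person would: the job done as asked, in the order asked, and still so for the second after the job is handed in, while the arm keeps its last pose, push and grip.
It also fails if it takes over 54 s, if anything falls off the work surface, if the arm or the gripper's body presses on something with over 40 N, if the wrist force passes 120 N, or if a joint passes its speed limit or range.

## Robot

A 6-joint arm with a two-finger parallel gripper is mounted at the origin on the work surface. World frame = base frame: x ahead of the robot, y to its left, z up, the work surface at z = 0. Lengths are in m, angles in rad, forces in N, time in s.
With the tool pointing down it reaches from about 0.375 to 0.9 m from the base axis. Payload 3.1 kg.
Tool frame: the origin (TCP) lies midway between the tips of the shut fingers; the grasp point (between the pads) lies 19 mm behind it; z points along the fingers, y is the line along which they close (so a half turn about z gives the same grasp; the last joint's range is limited). The gripper opens to 87 mm and grips with 3 to 60 N. Pads are 19 mm wide; open, the fingers measure 117 mm over their backs; the gripper's body (75 mm by 190 mm) begins 51 mm behind the grasp point.
Start: joints at [-1.343, 0.527, 1.433, -0, 1.181, -0.178], TCP at [0.247, -0.574, 0.223] pointing down, gripper open.
Joint ranges: [-3.08, 3.08], [-0.75, 2.2], [0.22, 2.44], [-1.43, 4.57], [0, 2.65], [-2.85, 2.85]. Speed limits (rad/s): [2.79, 2.79, 3.14, 3.14, 3.14, 3.14].

## Interface

Orientations are given as a unit quaternion [x, y, z, w].
In Python, from rig import get_obs, cams, job gives the robot as it stands.
- The arm moves only by the tool servo_tool, never from a script. Its argument "moves" is text: rows parted by semicolons, each of 5 numbers parted by spaces: the shift along the tool's x, y, z in m, then the turn about the tool's z in degrees, then the finger opening in m, from 0 to 0.087. In form: dx dy dz spin claw; .... A call has 1 to 10 rows; each row is the pose to reach, as a shift and turn from the pose commanded when the call began, along the tool's axes at that moment; what a row does not reach only later rows make up. A row lasts 1/12 s, in which the tool goes at most 41.7 mm and 7.16 degrees, less where a joint would pass 70% of its speed; a pose out of reach is approached as far as the arm can. A call with a gripper value outside its range is refused whole. The fingers move at their own pace and stop on an object; "grip_force" is the grip in N (left out, the last holds). Time passes only in rows, so rows that repeat a pose let the fingers close. It gives the time, the measured TCP pose, the force, the opening and the grip force at its end, in the units of the state.
- get_obs(): the state, without advancing time (a new reading comes with each control period).
- cams.camera(name): name is "scene" or "top" or "wrist"; returns the picture (480x640x3 uint8, blue, green, red); there is no depth.
- cams.camera_model(name): a dict with "fx", "fy", "cx", "cy" (pixels), "R" (3x3) and "t" (3): a world point X has camera coordinates R X + t. Camera axes: x right, y down, z forward; pixel columns grow to the right and rows downward; lengths in m; the calibration is good to about 2 mm. A picture is of the moment at which its call begins: read the wrist's pose just before it. camera_model takes no time and is no camera call; for the wrist camera it gives the pose at the moment of the call.
- job.hand_in(): hands the job in; it is judged then, once.
The state is a dict: "time": time; "q": joint angles; "joint_velocities": joint speeds; "joint_torque": joint torques, N m; "position": TCP position; "tool_rot": TCP orientation; "ft_force": force on the tool from outside, world axes, zero at the start; "moment": the same for the moment, N m; "grip_width": finger opening in m; "grip_force": force on a finger pad.
Only numpy, scipy, OpenCV 4.12 (cv2) and the standard library are available. Lean on these libraries where they do the work, as an engineer would, in place of code of your own. Each camera call takes 0.05 s, during which the arm holds its last target. There are 200 camera calls.

## Working session

There is one attempt and no reset: what is moved stays moved. The work goes in short steps, Python scripts to look and compute and a tool call to move; the robot and the scene stay as the last step left them, time stands still between calls to the robot, and variables do not carry over. Pictures are saved under pics/ and viewed, at most 10 in all, crops included, and the job is handed in when it is done.

Besides the shell and the picture viewer there is one more tool, called after ">>>" by a JSON object that holds its "name" and its "arguments", one argument or row to a line. servo_tool: Moves the arm, as the interface text tells. Its arguments: {"type":"object","properties":{"moves":{"type":"string"},"grip_force":{"type":"number"}},"required":["moves"]}

```bash
mkdir -p pics; python3 - <<'E'
from rig import get_obs,cams
import cv2
o=get_obs();print({k:o[k] for k in("time","position","tool_rot","grip_width")})
for n in("scene","top"):
    cv2.imwrite(f"pics/{n}0.png",cams.camera(n)); m=cams.camera_model(n); print(n,m)
E
```

```text
{'time': 0.0, 'position': array([ 0.24658174, -0.57351429,  0.22158733]), 'tool_rot': array([ 9.79486017e-01,  2.01509315e-01, -3.27078509e-05, -1.06656131e-03]), 'grip_width': 0.08723115406273789}
scene {'fx': 501.4385532450046, 'fy': 501.4385532450046, 'cx': 324.716140749359, 'cy': 245.13609093939831, 'R': array([[ 0.85678111,  0.51566511,  0.00395304],
       [ 0.35968424, -0.59208956, -0.72114991],
       [-0.3695313 ,  0.61928947, -0.69276776]]), 't': array([-0.55923972, -0.05206789,  1.29284894])}
top {'fx': 462.22678032862154, 'fy': 462.22678032862154, 'cx': 320.8333621909188, 'cy': 236.51633943589738, 'R': array([[ 0.0180612 , -0.99947437, -0.0269218 ],
       [-0.99515839, -0.0153684 , -0.09707519],
       [ 0.09661042,  0.02854475, -0.99491287]]), 't': array([0.10986171, 0.60240136, 1.14876861])}
```

View pics/scene0.png

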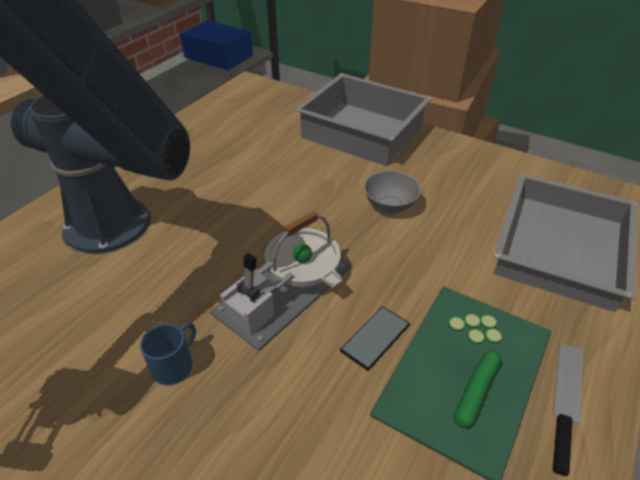

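View pics/top0.png

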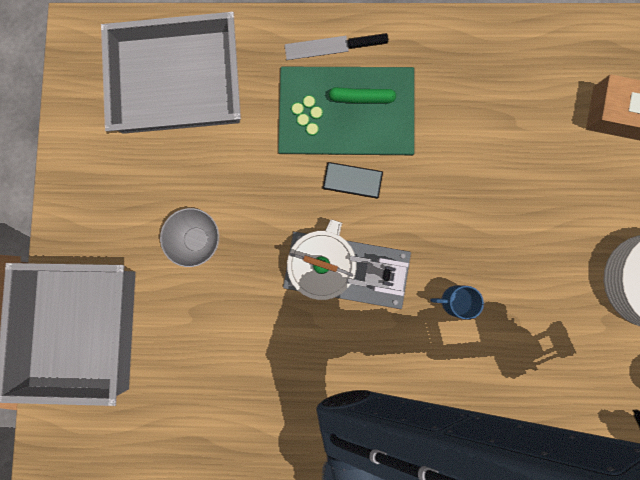

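Scene: lever grip near (250,262), dish around (303,255), bowl (392,192). Top: dish (321,265), spout (334,226), clamp block (385,274), bowl (189,237), mug (463,302). Bowl is opposite the clamp.

```bash
cat > h.py <<'E'
import numpy as np,cv2
from rig import get_obs,cams
def back(m,u,v,z):
    d=m["R"].T@np.array([(u-m["cx"])/m["fx"],(v-m["cy"])/m["fy"],1]); c=-m["R"].T@m["t"]
    return c+d*(z-c[2])/d[2]
def proj(m,X):
    p=m["R"]@np.asarray(X)+m["t"]; return np.array([m["fx"]*p[0]/p[2]+m["cx"],m["fy"]*p[1]/p[2]+m["cy"]])
E
python3 - <<'E'
from h import *
m=cams.camera_model("top")
for n,u,v,z in[("dishrim",321,265,.066),("spout",334,222,.063),("bar",320,264,.155),("barA",290,256,.155),("barB",351,272,.155),("block",388,275,.07),("bowl",189,237,.06),("mug",465,302,.09),("c1",411,251,.01),("c2",402,307,.01),("levtip",388,273,.17)]:
    print(n,back(m,u,v,z).round(3))
a=cv2.imread("pics/top0.png")[200:325,270:430];b=cv2.imread("pics/scene0.png")[200:350,200:360]
cv2.imwrite("pics/crop0.png",np.hstack([cv2.resize(a,(480,375),interpolation=2),cv2.resize(b,(320,375) ,interpolation=2)]))
E
```

```text
dishrim [0.527 0.117 0.066]
spout [0.634 0.087 0.063]
bar [0.526 0.117 0.155]
barA [0.543 0.186 0.155]
barB [0.509 0.047 0.155]
block [ 0.505 -0.047  0.07 ]
bowl [0.591 0.45  0.06 ]
mug [ 0.444 -0.226  0.09 ]
c1 [ 0.569 -0.112  0.01 ]
c2 [ 0.425 -0.09   0.01 ]
levtip [ 0.508 -0.035  0.17 ]
```

View pics/crop0.png

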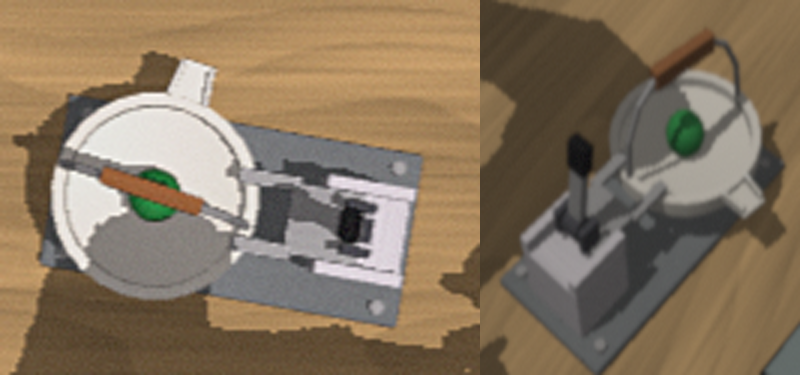

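Crop confirms: bar ends at top-image pixels (304,259) and (337,268), lever grip at (387,275), the stand yawed about -8°, the dish about -15°. I'll move to beside the lever (dish side), high up, with fingers shut.

>>> {"name": "servo_tool", "arguments": {
  "moves": "0.2 -0.18 -0.03 -25 0;0.467 -0.421 -0.03 -59 0;0.467 -0.421 -0.03 -59 0;0.467 -0.421 -0.03 -59 0;0.467 -0.421 -0.03 -59 0;0.467 -0.421 -0.03 -59 0;0.467 -0.421 -0.03 -59 0;0.467 -0.421 -0.03 -59 0;0.467 -0.421 -0.03 -59 0;0.467 -0.421 -0.03 -59 0"
}}

```text
time: 0.93
position: [0.4209, -0.1942, 0.2433]
tool_rot: [0.753, 0.658, -0.0, -0.0]
ft_force: [0.7, 0.2, -0.1]
grip_width: 0.0283
grip_force: 0.0
```

>>> {"name": "servo_tool", "arguments": {
  "moves": "0.201 0.063 -0.007 0 0;0.201 0.063 -0.007 0 0;0.201 0.063 -0.007 0 0;0.201 0.063 -0.007 0 0;0.201 0.063 -0.007 0 0;0.201 0.063 -0.007 0 0;0.201 0.063 -0.007 0 0;0.201 0.063 -0.007 0 0"
}}

```text
time: 1.6
position: [0.5097, -0.0055, 0.2499]
tool_rot: [0.753, 0.658, -0.001, -0.0]
ft_force: [-0.5, -0.3, 0.4]
grip_width: 0.0006
grip_force: 0.0
```

```bash
python3 - <<'E'
from h import *
o=get_obs();print(o["time"],o["position"],o["tool_rot"],o["q"])
m=cams.camera_model("wrist");cv2.imwrite("pics/w1.png",cams.camera("wrist"))
import pickle;pickle.dump(m,open("w1.pkl","wb"))
P=np.array([.504,-.046,.088]);y=np.array([.141,.99,0])
print("predicted tip",proj(m,P+.0169*y+[0,0,.0833]),"pivot",proj(m,P),"bar",proj(m,[.526,.117,.155]),"tcp",proj(m,o["position"]))
E
```

```text
1.6 [ 0.50967106 -0.00551367  0.24990735] [ 7.52808193e-01  6.58239524e-01 -6.68681733e-04 -3.25651431e-04] [-2.29917590e-01  3.38355715e-01  1.68367991e+00 -7.85007237e-04
  1.12086598e+00 -9.57355212e-02]
predicted tip [318.77726968 288.7066454 ] pivot [319.12425226 268.47870237] bar [318.75176686  40.53236867] tcp [318.06746333 308.6088133 ]
```

View pics/w1.png

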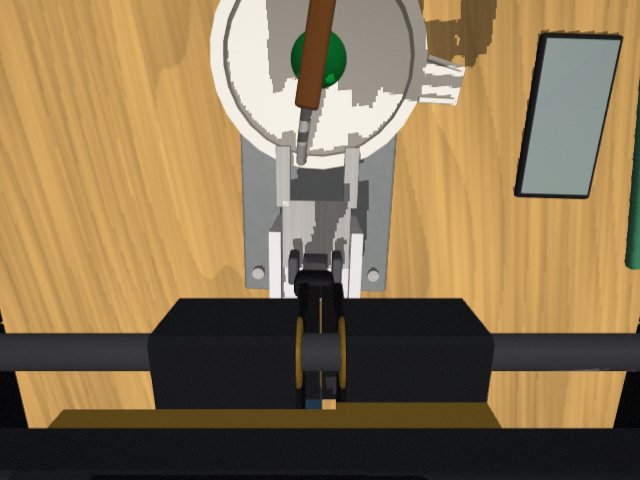

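Wrist view: lever at column ~316 (predicted 319), fork prongs over the rim at (283,175)/(351,175), bar with near end (307,105) – the model agrees. Descend in front of the lever.

>>> {"name": "servo_tool", "arguments": {
  "moves": "0 0 0.04 0 0;0 0 0.075 0 0;0 0 0.1 0 0;0 0 0.1 0 0;0 0 0.1 0 0"
}}

```text
time: 2.07
position: [0.509, -0.007, 0.1495]
tool_rot: [0.754, 0.657, -0.001, -0.001]
ft_force: [0.7, -0.6, 0.6]
grip_width: 0.0003
grip_force: 0.0
```

>>> {"name": "servo_tool", "arguments": {
  "moves": "-0.012 0 0 0 0;-0.024 0 0 0 0;-0.036 0 0 0 0;-0.046 0 0 0 0;-0.056 0 0.002 0 0;-0.064 0 0.006 0 0;-0.072 0 0.011 0 0;-0.079 0 0.017 0 0;-0.083 0 0.022 0 0;-0.085 0 0.025 0 0"
}}

```text
time: 2.9
position: [0.4987, -0.0909, 0.1245]
tool_rot: [0.753, 0.658, -0.0, 0.0]
ft_force: [-0.3, 0.7, 2.1]
grip_width: 0.0008
grip_force: 0.8
```

>>> {"name": "servo_tool", "arguments": {
  "moves": "-0.002 0 0.003 0 0;-0.004 0 0.006 0 0;-0.005 0 0.009 0 0;-0.005 0 0.009 0 0;-0.005 0 0.009 0 0"
}}

```text
time: 3.32
position: [0.499, -0.0921, 0.1221]
tool_rot: [0.754, 0.657, 0.002, 0.0]
ft_force: [-7.2, 13.8, 47.5]
grip_width: 0.0008
grip_force: 25.3
```

At the stop (47 N up). Back off straight up, then over the dish bar, opening.

>>> {"name": "servo_tool", "arguments": {
  "moves": "0 0 -0.02 0 0;0 0 -0.06 0 0;0 0 -0.1 0 0;0 0 -0.125 0 0.03;0.04 0 -0.125 0 0.087;0.08 0 -0.125 0 0.087;0.11 0 -0.125 0 0.087;0.13 0 -0.125 0 0.087;0.13 0 -0.125 0 0.087;0.13 0 -0.125 0 0.087"
}}

```text
time: 4.15
position: [0.5153, 0.0349, 0.2409]
tool_rot: [0.752, 0.659, -0.001, -0.0]
ft_force: [-0.8, 0.1, -0.9]
grip_width: 0.0394
grip_force: 0.0
```

```bash
python3 - <<'E'
from h import *
o=get_obs();print(o["time"],o["position"],o["tool_rot"])
m=cams.camera_model("wrist");w=cams.camera("wrist")
cv2.imwrite("pics/w2.png",w)
t=cams.camera_model("top");T=cams.camera("top")
cv2.imwrite("pics/t2.png",T)
def ends(I,m,hi):
    h=cv2.cvtColor(I,cv2.COLOR_BGR2HSV)
    k=cv2.inRange(h,(3,130,50),(14,255,200))
    n,l,s,c=cv2.connectedComponentsWithStats(k)
    for i in range(1,n):
        if s[i,4]>hi:
            p=np.argwhere(l==i)[:,::-1].astype(np.float32);r=cv2.minAreaRect(p);b=cv2.boxPoints(r)
            e=[(b[i]+b[(i+1)%4])/2 for i in range(4)]
            d0,d1=np.linalg.norm(e[0]-e[2]),np.linalg.norm(e[1]-e[3]);a,b=(e[0],e[2]) if d0>d1 else (e[1],e[3])
            A,B=back(m,*a,.165),back(m,*b,.165);print(s[i],a,b,A.round(4),B.round(4),(A+B)/2,np.degrees(np.arctan2(*(A-B)[:2])))
ends(w,m,600);print("top");ends(cv2.imread("pics/top0.png"),t,80)
print(proj(m,[.526,.117,.165]))
E
```

```text
4.15 [0.5153243  0.03491798 0.24085118] [ 7.52196730e-01  6.58938382e-01 -5.33721623e-04 -5.67003718e-05]
[ 295   32   47  150 3439] [329.74768   32.825695] [304.17706 179.85687] [0.5374 0.1571 0.165 ] [0.5129 0.0816 0.165 ] [0.52517626 0.11935329 0.165     ] 18.006027609816975
top
[304 256  34  15 188] [303.7 257.9] [336.40002 268.8    ] [0.5385 0.1538 0.165 ] [0.5152 0.0799 0.165 ] [0.52685696 0.11683428 0.165     ] 17.430622738919418
[318.363813   114.05462322]
```

View pics/w2.png

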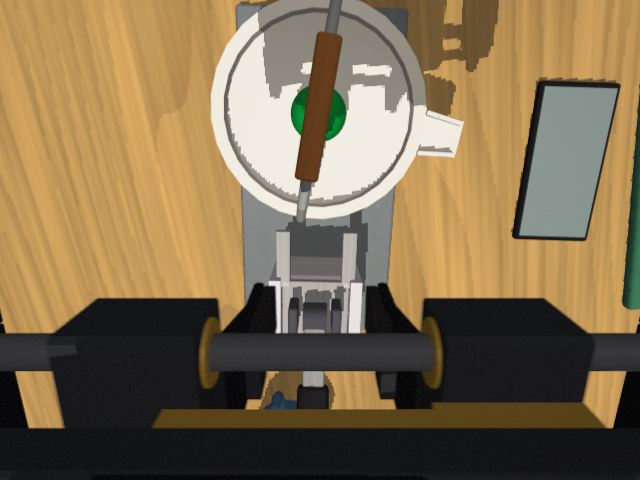

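Wrist view: the fork prongs (283,235)/(350,235) are now clear of the rim, the lever lies back; the bar runs (330,33)–(304,180), centre ≈ (0.526, 0.118), dish yaw ≈ -17.5°. Go over and descend on the bar.

>>> {"name": "servo_tool", "arguments": {
  "moves": "0.03 0 0 5 0.087;0.06 0 0 9.8 0.087;0.084 0 0 9.8 0.087;0.084 0 0 9.8 0.087;0.084 0 0.03 9.8 0.087;0.084 0 0.06 9.8 0.087;0.084 0 0.085 9.8 0.087;0.084 0 0.105 9.8 0.087;0.084 0 0.105 9.8 0.087;0.084 0 0.105 9.8 0.087"
}}

```text
time: 5.08
position: [0.5264, 0.1158, 0.1355]
tool_rot: [0.807, 0.59, -0.001, -0.001]
ft_force: [0.2, -0.2, 0.5]
grip_width: 0.0869
grip_force: 0.0
```

>>> {"name": "servo_tool", "arguments": {
  "moves": "0.002 0 0 0 0.05;0.002 0 0 0 0.03;0.002 0 0 0 0.022;0.002 0 0 0 0.018;0.002 0 0 0 0.01;0.002 0 0 0 0.005;0.002 0 0 0 0.0;0.002 0 0 0 0.0;0.002 0 0 0 0.0;0.002 0 0 0 0.0",
  "grip_force": 35
}}

```text
time: 5.92
position: [0.5275, 0.1192, 0.1363]
tool_rot: [0.807, 0.591, -0.0, -0.0]
ft_force: [0.1, 0.1, -0.4]
grip_width: 0.0281
grip_force: 0.0
```

>>> {"name": "servo_tool", "arguments": {
  "moves": "0 0 0 0 0;0 0 0 0 0;0 0 0 0 0;0 0 0 0 0;0 0 0 0 0;0 0 0 0 0"
}}

```text
time: 6.42
position: [0.5268, 0.1193, 0.1362]
tool_rot: [0.807, 0.591, -0.001, -0.001]
ft_force: [-1.8, 1.3, 0.8]
grip_width: 0.0136
grip_force: 35.0
```

>>> {"name": "servo_tool", "arguments": {
  "moves": "0 0 -0.001 0 0;0 0 -0.003 0 0;0 0 -0.006 0 0;0 0 -0.01 0 0;0 0 -0.015 0 0;0 0 -0.02 0 0;0 0 -0.025 0 0;0 0 -0.03 0 0;0 0 -0.035 0 0;0 0 -0.04 0 0"
}}

```text
time: 7.25
position: [0.5276, 0.1192, 0.177]
tool_rot: [0.807, 0.591, 0.0, 0.0]
ft_force: [0.6, 0.2, -4.5]
grip_width: 0.0139
grip_force: 35.0
```

>>> {"name": "servo_tool", "arguments": {
  "moves": "0 0 -0.006 0 0;0 0 -0.013 0 0;0 0 -0.02 0 0;0 0 -0.027 0 0;0 0 -0.034 0 0;0 0 -0.041 0 0;0 0 -0.048 0 0;0 0 -0.054 0 0;0 0 -0.059 0 0;0 0 -0.062 0 0"
}}

```text
time: 8.08
position: [0.5278, 0.1192, 0.2392]
tool_rot: [0.807, 0.591, 0.0, 0.0]
ft_force: [-0.2, 0.0, -4.1]
grip_width: 0.0134
grip_force: 34.9
```

```bash
python3 - <<'E'
from h import *
o=get_obs();print(o["time"],o["position"],o["tool_rot"],o["ft_force"],o["moment"])
w=cams.camera("wrist");s=cams.camera("scene")
cv2.imwrite("pics/l1.png",np.hstack([cv2.resize(w[:,100:540],(440,480)),cv2.resize(s[160:340,200:335],(360,480),interpolation=2)]))
E
```

```text
8.0833 [0.52781062 0.11918583 0.23918461] [8.06687855e-01 5.90977552e-01 3.90331486e-04 2.92599752e-04] [-0.16832729  0.00974069 -4.14517226] [-0.01703535 -0.098859   -0.01585233]
```

View pics/l1.png

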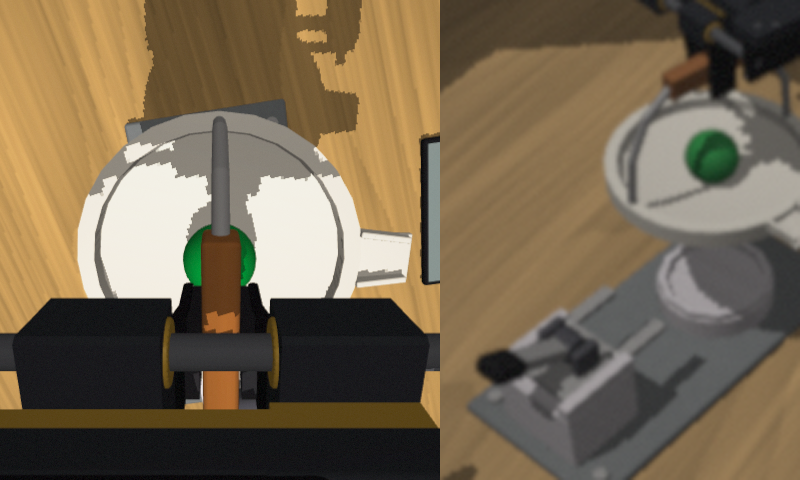

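Lifted with the lime in the middle (left half: lime at (220,255) under the bar), lever back and fork clear. Now the turn, gently.

>>> {"name": "servo_tool", "arguments": {
  "moves": "0 0 0 -0.5 0;0 0 0 -1.5 0;0 0 0 -3 0;0 0 0 -5 0;0 0 0 -8 0;0 0 0 -11.5 0;0 0 0 -15 0;0 0 0 -18.5 0;0 0 0 -22 0;0 0 0 -25.5 0"
}}

```text
time: 9.02
position: [0.5272, 0.1192, 0.2378]
tool_rot: [0.655, 0.756, -0.0, -0.0]
ft_force: [-0.5, -0.2, -5.8]
grip_width: 0.0136
grip_force: 35.0
```

>>> {"name": "servo_tool", "arguments": {
  "moves": "0 0 0 -3.5 0;0 0 0 -7 0;0 0 0 -10.5 0;0 0 0 -14 0;0 0 0 -17.5 0;0 0 0 -21 0;0 0 0 -24.5 0;0 0 0 -28 0;0 0 0 -31.5 0;0 0 0 -35 0"
}}

```text
time: 9.85
position: [0.5272, 0.1192, 0.2378]
tool_rot: [0.397, 0.918, -0.0, -0.001]
ft_force: [-0.7, -0.0, -4.6]
grip_width: 0.0137
grip_force: 35.0
```

>>> {"name": "servo_tool", "arguments": {
  "moves": "0 0 0 -3.5 0;0 0 0 -7 0;0 0 0 -10.5 0;0 0 0 -14 0;0 0 0 -17.5 0;0 0 0 -21 0;0 0 0 -24.5 0;0 0 0 -28 0;0 0 0 -30.5 0;0 0 0 -32.5 0"
}}

```text
time: 10.68
position: [0.5272, 0.1192, 0.2378]
tool_rot: [0.125, 0.992, -0.0, -0.001]
ft_force: [-1.0, -0.0, -5.5]
grip_width: 0.013
grip_force: 35.0
```

>>> {"name": "servo_tool", "arguments": {
  "moves": "0 0 0 -1.5 0;0 0 0 -2.5 0;0 0 0 -3 0;0 0 0 -3.5 0;0 0 0 -3.5 0;0 0 0 -3.5 0"
}}

```text
time: 11.18
position: [0.5275, 0.1192, 0.2383]
tool_rot: [0.096, 0.995, 0.0, -0.0]
ft_force: [0.3, -0.7, -5.0]
grip_width: 0.0134
grip_force: 35.0
```

```bash
python3 - <<'E'
from h import *
o=get_obs();print(o["time"],o["position"],o["tool_rot"],o["ft_force"])
print("yaw",np.degrees(2*np.arctan2(o["tool_rot"][1],o["tool_rot"][0]))-90)
w=cams.camera("wrist");s=cams.camera("scene");T=cams.camera("top")
p=o["position"]
print("lever")
t=cams.camera_model("top");print("dish px",proj(t,[p[0],p[1],.166]))
cv2.imwrite("pics/f1.png",np.vstack([np.hstack([cv2.resize(w[:,100:540],(400,300)),cv2.resize(s[140:320,220:460],(400,300),interpolation=2)]),cv2.resize(T[170:320,140:540],(800,300),interpolation=2)]))
E
```

```text
11.1833 [0.52752067 0.11918623 0.23829488] [ 9.63270291e-02  9.95349736e-01  3.96794379e-06 -7.80691564e-05] [ 0.31352968 -0.70516639 -5.00776931]
yaw 78.94459336308248
lever
dish px [318.96159991 263.00743116]
```

View pics/f1.png

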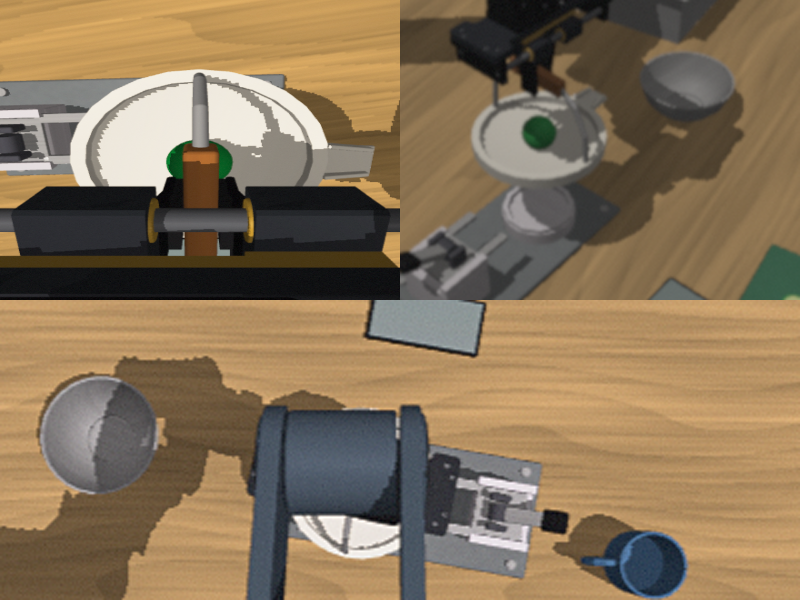

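Spout points at the bowl (top view bowl centre (98,435), spout side towards it), the dish is level, the lime in the middle, the lever fully back. Let it settle, then hand in.

>>> {"name": "servo_tool", "arguments": {
  "moves": "0 0 0 0 0;0 0 0 0 0;0 0 0 0 0;0 0 0 0 0;0 0 0 0 0;0 0 0 0 0;0 0 0 0 0;0 0 0 0 0;0 0 0 0 0;0 0 0 0 0"
}}

```text
time: 12.17
position: [0.5276, 0.1192, 0.2384]
tool_rot: [0.096, 0.995, 0.0, -0.0]
ft_force: [0.2, 0.8, -4.4]
grip_width: 0.0138
grip_force: 35.0
```

```bash
python3 - <<'E'
from h import *
t=cams.camera_model("top");print("lever tip expected",proj(t,[.493,-.121,.127]),"seen ~",(420,280))
from rig import job
print(job.hand_in())
E
```

```text
lever tip expected [423.23115118 280.42497034] seen ~ (420, 280)
the job is handed in; nothing more can be done
None
```

The job is handed in: the lever is flipped back to its end stop, and the dish is held about 10 cm above its seat, level and still, lime in the middle and spout pointing at the bowl. Pressing the lever against its stop peaked at about 48 N at the fingertips; I took the 40 N limit to cover only the arm and gripper body, and the hand-in returned no verdict.

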